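# Pile a set of four case corners, turn and turn about

## Robot

A 7-joint arm with a two-finger parallel gripper is mounted at the origin on a cart in front of the work surface, level with it; the furniture and walls round the work are solid. World frame = base frame: x ahead of the robot, y to its left, z up, the work surface at z = 0. Lengths are in m, angles in rad, forces in N, time in s.
With the tool pointing down it reaches from about 0.35 to 0.9 m from the base axis. Payload 19.9 kg.
Tool frame: the origin (TCP) lies between the finger pads; the fingertips stand 11 mm ahead of it and the grasp point (between the pads) lies 8 mm behind it; z points along the fingers, y is the direction in which the jaws open and shut (so a half turn about z gives the same grasp; the last joint's range is limited). The gripper opens to 94 mm and grips with 3 to 60 N. Pads are 16 mm wide; open, the fingers measure 119 mm over their backs; the gripper's body (75 mm by 177 mm) begins 78 mm behind the grasp point.
Start: joints at [1.276, 0.417, -0.01, 1.614, 0.005, 1.111, -0.053], TCP at [0.156, -0.605, 0.216] pointing down, gripper open.
Joint ranges: [-2.81, 2.81], [-0.39, 2.02], [-1.27, 1.25], [0.06, 2.57], [-1.19, 4.33], [0.19, 2], [-2.82, 2.82]. Speed limits (rad/s): [1.89, 1.89, 2.39, 2.39, 3.01, 3.01, 3.01].

## Interface

Orientations are given as a unit quaternion [w, x, y, z].
In Python, from rig import * gives the robot as it stands. The module is installed in compiled form; this text tells all that it offers.
- The arm moves only by the shell command python3 -m creep 'ROWS' [FORCE]. ROWS is JSON, a list that holds one entry, the list of rows, each a list of 7 numbers: the closure, from -1 (fully open) to 1 (shut), so that 0 is half open, then the shift along the tool's x, y, z in m, then the turn, a rotation vector about the tool's x, y, z in degrees. A call has 1 to 20 rows; each row is the pose to reach, as a shift and turn from the pose commanded when the call began, along the tool's axes at that moment; what a row does not reach only later rows make up. A row lasts 1/10 s, in which the tool goes at most 50 mm and 8.59 degrees, less where a joint would pass 70% of its speed; a pose out of reach is approached as far as the arm can. A call with a gripper value outside its range is refused whole. The fingers move at their own pace and stop on an object; FORCE is the grip in N (left out, the last holds). Time passes only in rows, so rows that repeat a pose let the fingers close. It gives the time, the measured TCP pose, the force and the opening at its end, in the units of the state.
- state(): the state, without advancing time (a new reading comes with each control period).
- capture(name): name is "side" or "top"; returns a dict with "img" (400x640x3 uint8, red, green, blue), "mtx" (3x3 intrinsics, pixels), "R" (3x3) and "t" (3): a world point X has camera coordinates R X + t. Camera axes: x right, y down, z forward; pixel columns grow to the right and rows downward; lengths in m; the calibration is good to about 2 mm. A picture is of the moment at which its call begins. There is no depth.
- sign_off(): hands the job in, once; it reports no verdict.
The state is a dict: "time": time; "joint_positions": joint angles; "joint_vel": joint speeds; "joint_torque": joint torques, N m; "ee_pos": TCP position; "tool_rot": TCP orientation; "wrist_force": force on the tool from outside, world axes, zero at the start; "ft_torque": the same for the moment, N m; "grip_width": opening from 0.0 (shut) to 1.0 (fully open).
Only numpy, scipy, OpenCV 4.12 (cv2) and the standard library are available. Lean on these libraries where they do the work, as an engineer would, in place of code of your own. Each camera call takes 0.05 s, during which the arm holds its last target. There are 200 camera calls.

## Task

Pile the four blue L-shaped case corners on the grey transit base, rubber feet up, the first on the base's two studs and each next one turned half round on the one below, so that every foot stands in the open side of the next corner and the pile stays level and balanced. Seat each corner fully home, with its sockets down over the studs below, before adding the next; leave the pile standing by itself and do not disturb the meter, the solder reel, the steel dish or the screwdriver.

Things in the scene. Friction and masses are not known exactly. Their poses are not given: they have to be found in the camera images.
- transit_base: grey transit base, a 120 x 120 x 12 mm slab fixed to the cupboard top; origin: centre of its underside, z up, x and y along its edges. Two bright tapered studs stand on its flat top at (27,-27) and (-27,27) mm. They fit a corner lying square, origin over origin, either way round. Layer undersides then lie 12, 26, 40 and 54 mm above the base's origin.
- corner_a: blue cast L-shaped case corner, 90 x 90 mm over its equal legs, legs 36 mm wide, 14 mm thick, about 0.2 kg, lying loose, foot up. Origin: underside, middle of the 90 x 90 mm outline; z up. Its elbow points to its own -x,-y: one leg runs along the -y side, one along the -x side; the +x,+y quarter is open. More under corner_b to corner_d.
- corner_b: case corner identical to corner_a, same frame. Studs and sockets: on each leg end, at (27,-27) and (-27,27) mm, a bright tapered stud stands on top (10 mm thick, 6 mm at its tip, 4.5 mm high; the base's studs are alike), with a 12 mm wide, 6 mm deep socket straight below it in the underside: a loose fit, seated by its own weight.
- corner_c: case corner identical to corner_a, same frame. Grip: the elbow's outer point is cut off at 45 degrees and its inner corner is filled at 45 degrees. These two parallel upright faces, 25 mm wide, are 51 mm apart, square to the frame's diagonal; midway between them is (-18,-18) mm. The centre of mass, near (-9,-9) mm, lies between them. In the pile the inner face is 28 mm from the foot below.
- corner_d: case corner identical to corner_a, same frame. Foot: a black rubber foot, 21 mm in diameter, rises 10 mm above the leg at the elbow, at (-27,-27) mm. A corner turned half round on top has its open quarter there, so it lies flat on the two leg ends; one the same way round would rest on the foot and rock.
- corner_a_foot (a point): centre of the top of corner_a's rubber foot, at (-27,-27) mm and 24 mm above its underside
- corner_a_gap (a point): point in corner_a's open quarter, at (27,27) mm and 10 mm above its underside: the top of the foot of the corner below comes to this point
- corner_b_foot (a point): centre of the top of corner_b's rubber foot, at (-27,-27) mm and 24 mm above its underside
- corner_b_gap (a point): point in corner_b's open quarter, at (27,27) mm and 10 mm above its underside: the top of the foot of the corner below comes to this point
- corner_c_foot (a point): centre of the top of corner_c's rubber foot, at (-27,-27) mm and 24 mm above its underside
- corner_c_gap (a point): point in corner_c's open quarter, at (27,27) mm and 10 mm above its underside: the top of the foot of the corner below comes to this point
- corner_d_foot (a point): centre of the top of corner_d's rubber foot, at (-27,-27) mm and 24 mm above its underside
- corner_d_gap (a point): point in corner_d's open quarter, at (27,27) mm and 10 mm above its underside: the top of the foot of the corner below comes to this point
- meter: pocket multimeter, dark, 132 x 68 x 38 mm, behind the base; origin under its middle. Not part of the job
- reel: reel of solder with black flanges, 56 mm in diameter, 44 mm high, standing behind the base; origin under its middle. Not part of the job
- parts_dish: shallow polished steel dish with small parts, 108 x 124 x 17 mm, behind the base to the right; origin under its middle. Not part of the job
- driver: green-handled screwdriver, 146 mm long, 19 mm thick, lying in front of the base; origin under its middle. Not part of the job

How it is judged:
On the way, in this order (a step that is already met when the one before it is completed fails the run):
1. the first corner is seated on the studs below it, level (((z of corner_a in the frame of transit_base between 0.0105 and 0.0135 m and angle between corner_a's own z axis and vertical below 0.04 rad and horizontal distance between corner_a and transit_base below 0.006 m) or (z of corner_b in the frame of transit_base between 0.0105 and 0.0135 m and angle between corner_b's own z axis and vertical below 0.04 rad and horizontal distance between corner_b and transit_base below 0.006 m) or (z of corner_c in the frame of transit_base between 0.0105 and 0.0135 m and angle between corner_c's own z axis and vertical below 0.04 rad and horizontal distance between corner_c and transit_base below 0.006 m) or (z of corner_d in the frame of transit_base between 0.0105 and 0.0135 m and angle between corner_d's own z axis and vertical below 0.04 rad and horizontal distance between corner_d and transit_base below 0.006 m))), for 0.2 s.
2. the second corner is seated on the studs below it, level, turned half round from the one under it (((z of corner_a in the frame of transit_base between 0.0245 and 0.0275 m and angle between corner_a's own z axis and vertical below 0.04 rad and horizontal distance between corner_a and transit_base below 0.006 m and distance between any of corner_b_foot, corner_c_foot, corner_d_foot and corner_a_gap below 0.004 m) or (z of corner_b in the frame of transit_base between 0.0245 and 0.0275 m and angle between corner_b's own z axis and vertical below 0.04 rad and horizontal distance between corner_b and transit_base below 0.006 m and distance between any of corner_a_foot, corner_c_foot, corner_d_foot and corner_b_gap below 0.004 m) or (z of corner_c in the frame of transit_base between 0.0245 and 0.0275 m and angle between corner_c's own z axis and vertical below 0.04 rad and horizontal distance between corner_c and transit_base below 0.006 m and distance between any of corner_a_foot, corner_b_foot, corner_d_foot and corner_c_gap below 0.004 m) or (z of corner_d in the frame of transit_base between 0.0245 and 0.0275 m and angle between corner_d's own z axis and vertical below 0.04 rad and horizontal distance between corner_d and transit_base below 0.006 m and distance between any of corner_a_foot, corner_b_foot, corner_c_foot and corner_d_gap below 0.004 m))), for 0.2 s.
3. the third corner is seated on the studs below it, level, turned half round from the one under it (((z of corner_a in the frame of transit_base between 0.0385 and 0.0415 m and angle between corner_a's own z axis and vertical below 0.04 rad and horizontal distance between corner_a and transit_base below 0.006 m and distance between any of corner_b_foot, corner_c_foot, corner_d_foot and corner_a_gap below 0.004 m) or (z of corner_b in the frame of transit_base between 0.0385 and 0.0415 m and angle between corner_b's own z axis and vertical below 0.04 rad and horizontal distance between corner_b and transit_base below 0.006 m and distance between any of corner_a_foot, corner_c_foot, corner_d_foot and corner_b_gap below 0.004 m) or (z of corner_c in the frame of transit_base between 0.0385 and 0.0415 m and angle between corner_c's own z axis and vertical below 0.04 rad and horizontal distance between corner_c and transit_base below 0.006 m and distance between any of corner_a_foot, corner_b_foot, corner_d_foot and corner_c_gap below 0.004 m) or (z of corner_d in the frame of transit_base between 0.0385 and 0.0415 m and angle between corner_d's own z axis and vertical below 0.04 rad and horizontal distance between corner_d and transit_base below 0.006 m and distance between any of corner_a_foot, corner_b_foot, corner_c_foot and corner_d_gap below 0.004 m))), for 0.2 s.
4. the fourth corner is seated on the studs below it, level, turned half round from the one under it (((z of corner_a in the frame of transit_base between 0.0525 and 0.0555 m and angle between corner_a's own z axis and vertical below 0.04 rad and horizontal distance between corner_a and transit_base below 0.006 m and distance between any of corner_b_foot, corner_c_foot, corner_d_foot and corner_a_gap below 0.004 m) or (z of corner_b in the frame of transit_base between 0.0525 and 0.0555 m and angle between corner_b's own z axis and vertical below 0.04 rad and horizontal distance between corner_b and transit_base below 0.006 m and distance between any of corner_a_foot, corner_c_foot, corner_d_foot and corner_b_gap below 0.004 m) or (z of corner_c in the frame of transit_base between 0.0525 and 0.0555 m and angle between corner_c's own z axis and vertical below 0.04 rad and horizontal distance between corner_c and transit_base below 0.006 m and distance between any of corner_a_foot, corner_b_foot, corner_d_foot and corner_c_gap below 0.004 m) or (z of corner_d in the frame of transit_base between 0.0525 and 0.0555 m and angle between corner_d's own z axis and vertical below 0.04 rad and horizontal distance between corner_d and transit_base below 0.006 m and distance between any of corner_a_foot, corner_b_foot, corner_c_foot and corner_d_gap below 0.004 m))), for 0.2 s.
At the end, for the whole second after the job is handed in: All four corners lie on the base in four layers, foot up, level within about 2 degrees, within 6 mm of the base's centre, the top one's underside 54 mm above the base's underside (within 1.5 mm), and each lower one's foot top within 4 mm of the gap point of the corner on it; all at rest ((z of corner_a in the frame of transit_base above 0.0525 m or distance between corner_a_foot and corner_b_gap below 0.004 m or distance between corner_a_foot and corner_c_gap below 0.004 m or distance between corner_a_foot and corner_d_gap below 0.004 m) and (z of corner_b in the frame of transit_base above 0.0525 m or distance between corner_b_foot and corner_a_gap below 0.004 m or distance between corner_b_foot and corner_c_gap below 0.004 m or distance between corner_b_foot and corner_d_gap below 0.004 m) and (z of corner_c in the frame of transit_base above 0.0525 m or distance between corner_c_foot and corner_a_gap below 0.004 m or distance between corner_c_foot and corner_b_gap below 0.004 m or distance between corner_c_foot and corner_d_gap below 0.004 m) and (z of corner_d in the frame of transit_base above 0.0525 m or distance between corner_d_foot and corner_a_gap below 0.004 m or distance between corner_d_foot and corner_b_gap below 0.004 m or distance between corner_d_foot and corner_c_gap below 0.004 m) and z of each of corner_a, corner_b, corner_c, corner_d in the frame of transit_base below 0.0555 m and horizontal distance between each of corner_a, corner_b, corner_c, corner_d and transit_base below 0.006 m and angle between each of corner_a, corner_b, corner_c, corner_d's own z axis and vertical below 0.04 rad and linear speed of each of corner_a, corner_b, corner_c, corner_d below 0.01 m/s and angular speed of each of corner_a, corner_b, corner_c, corner_d below 0.1 rad/s); the robot touches nothing.
It fails at once if the multimeter is pushed more than 20 mm from its place or tipped (distance of meter from where it was at the start of the episode above 0.02 m or angle between meter's own z axis and vertical above 0.35 rad).
It fails at once if the black solder reel is pushed more than 20 mm from its place or tipped (distance of reel from where it was at the start of the episode above 0.02 m or angle between reel's own z axis and vertical above 0.35 rad).
It fails at once if the steel dish is pushed more than 20 mm from its place or tipped (distance of parts_dish from where it was at the start of the episode above 0.02 m or angle between parts_dish's own z axis and vertical above 0.35 rad).
It fails at once if the green screwdriver is pushed more than 20 mm from its place (distance of driver from where it was at the start of the episode above 0.02 m).
It also fails if it takes over 72 s, if anything falls off the work surface, if the arm or the gripper's body presses on something with over 40 N, if the wrist force passes 120 N, or if a joint passes its speed limit or range.

## Working session

There is one attempt and no reset: what is moved stays moved. The work goes in short steps, Python scripts to look and compute and a shell command to move; the robot and the scene stay as the last step left them, time stands still between calls to the robot, and variables do not carry over. Pictures are saved under pics/ and viewed, about 8 in all and at most 12, crops included, and the job is handed in when it is done.

```bash
mkdir -p pics; ls; python3 - <<'E'
from rig import *
import cv2
for n in ("top","side"):
    c=capture(n); cv2.imwrite(f"pics/{n}0.png",c["img"][:,:,::-1]); print(n,c["mtx"].tolist(),c["R"].round(4).tolist(),c["t"].round(4).tolist())
s=state(); print(s)
E
```

```text
pics
top [[400.4530729169431, 0.0, 319.26184739582624], [0.0, 400.4530729169431, 202.1211929004345], [0.0, 0.0, 1.0]] [[0.0074, -1.0, 0.004], [-0.9844, -0.008, -0.1759], [0.176, -0.0026, -0.9844]] [-0.0205, 0.5378, 1.255]
side [[501.63324183956433, 0.0, 320.40520853097684], [0.0, 501.63324183956433, 206.4059441642354], [0.0, 0.0, 1.0]] [[0.9991, -0.0422, 0.0032], [-0.0149, -0.4217, -0.9066], [0.0396, 0.9057, -0.422]] [-0.5021, 0.0502, 1.4882]
{'time': 0.1, 'joint_positions': array([ 1.27647855,  0.41789176, -0.01033233,  1.61405548,  0.00468886,
        1.11071022, -0.05303374]), 'joint_vel': array([-0.00010015, -0.00062132,  0.00138898, -0.00016547, -0.00160631,
       -0.00063735, -0.00033438]), 'joint_torque': array([ 4.50934822e-03, -8.52563524e+01,  6.41071536e-01, -4.26690781e+01,
       -4.89159906e-02,  1.63520471e-02,  7.43173518e-05]), 'ee_pos': array([ 0.15626915, -0.60483705,  0.21592635]), 'tool_rot': array([-5.11434228e-04,  9.92021156e-01,  1.26070436e-01, -9.58005029e-05]), 'wrist_force': array([ 0.09394744, -0.38865018, -0.18115315]), 'ft_torque': array([-0.02181358, -0.02408799,  0.02445732]), 'grip_width': 0.9983390490097174}
```

View pics/top0.png

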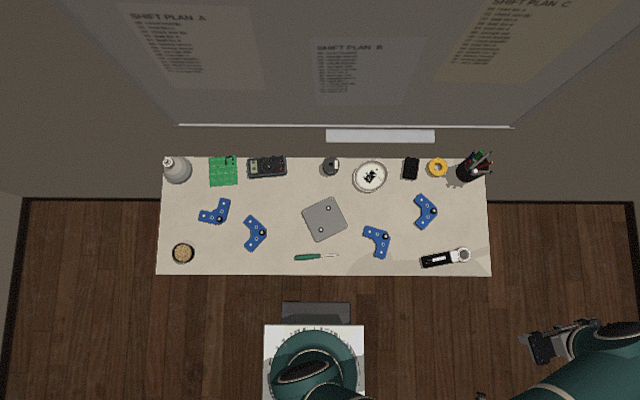

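View pics/side0.png

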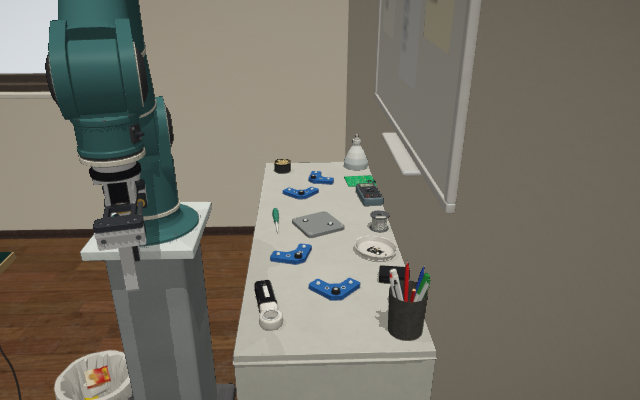

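The top view shows blue corners near (215,212), (255,233), (377,240) and (425,210), and the base at (324,219) with its studs on a diagonal. The side view shows the same objects. The arm is clear of the work surface in both.

```bash
cat > h.py <<'E'
from rig import *
import cv2, numpy as np
def ray(c,uv,z):
    d=c["R"].T@np.linalg.solve(c["mtx"],[*uv,1.]); o=-c["R"].T@c["t"]
    return (o+d*(z-o[2])/d[2])[:2]
def proj(c,X):
    p=c["mtx"]@(c["R"]@np.asarray(X)+c["t"]); return p[:2]/p[2]
def blobs(c,amin=150):
    h=cv2.cvtColor(c["img"],cv2.COLOR_RGB2HSV)
    m=cv2.inRange(h,(98,110,40),(125,255,255))
    m=cv2.morphologyEx(m,cv2.MORPH_CLOSE,np.ones((3,3),np.uint8))
    cs,_=cv2.findContours(m,cv2.RETR_EXTERNAL,cv2.CHAIN_APPROX_NONE)
    out=[]
    for k in cs:
        if cv2.contourArea(k)<amin: continue
        f=np.zeros_like(m); cv2.drawContours(f,[k],-1,255,-1); out.append((k,f))
    return out
def spots(w,mask,n,sep=4,r=2):
    """n brightest separated spots of weight image w within mask, weighted centroids"""
    g=cv2.GaussianBlur(w,(0,0),0.8)*(mask>0); res=[]
    for _ in range(n):
        _,v,_,p=cv2.minMaxLoc(g); x,y=p
        Y,X=np.mgrid[y-r:y+r+1,x-r:x+r+1]; ww=w[y-r:y+r+1,x-r:x+r+1]
        b=np.median(np.r_[ww[0],ww[-1],ww[:,0],ww[:,-1]]); ww=np.clip(ww-b,0,None)
        res.append((np.array([(X*ww).sum(),(Y*ww).sum()])/ww.sum(),v)); cv2.circle(g,p,sep,0,-1)
    return res
def corner(c,k,f,z0,sep=4):
    """origin xy, direction (deg) of the frame's open diagonal (+x,+y)"""
    I=c["img"].astype(np.float32)
    st=spots(I[:,:,0]+0*I[:,:,1],cv2.erode(f,np.ones((2,2),np.uint8)),2,sep)
    P=[ray(c,s[0],z0+.0165) for s in st]; o=(P[0]+P[1])/2
    ft=spots(np.clip(160-I[:,:,2],0,None),cv2.erode(f,np.ones((3,3),np.uint8)),1,sep,3)[0]
    F=ray(c,ft[0],z0+.020)
    d=P[1]-P[0]; n=np.array([-d[1],d[0]]); n*=np.sign(n@(o-F))
    return o,np.degrees(np.arctan2(n[1],n[0])),np.linalg.norm(d),F,[s[0].round(1) for s in st]+[ft[0].round(1)]
E
python3 - <<'E'
from h import *
np.set_printoptions(precision=4,suppress=True)
for n in ("top","side"):
    c=capture(n)
    for k,f in blobs(c):
        o,a,L,F,px=corner(c,k,f,0.)
        print(n,"area",cv2.contourArea(k),"o",o,"ang %.1f L %.4f"%(a,L),"foot dist %.4f"%np.linalg.norm(F-o),"foot-dir %.1f"%np.degrees(np.arctan2(*(o-F)[::-1])),*px)
    # base: grey slab
    if n=="top": box=(295,190,60,60)
    else: box=(288,207,60,34)
    x,y,w,h=box; m=np.zeros(c["img"].shape[:2],np.uint8)
    hs=cv2.cvtColor(c["img"],cv2.COLOR_RGB2GRAY); m[y:y+h,x:x+w]=cv2.inRange(hs,60,150)[y:y+h,x:x+w]
    cs,_=cv2.findContours(m,cv2.RETR_EXTERNAL,cv2.CHAIN_APPROX_NONE); k=max(cs,key=cv2.contourArea)
    f=np.zeros_like(m); cv2.drawContours(f,[k],-1,255,-1)
    Q=np.array([ray(c,p[0],.012) for p in k],np.float32)*1000; r=cv2.minAreaRect(Q)
    st=spots(hs.astype(np.float32),cv2.erode(f,np.ones((7,7),np.uint8)),3)
    P=[ray(c,s[0],.0145) for s in st]; d=P[1]-P[0]
    print(n,"base rect",r,"stud",(P[0]+P[1])/2,"L",np.linalg.norm(d),"stud line deg",np.degrees(np.arctan2(d[1],d[0])),[ (s[0].round(1),s[1]) for s in st])
    big=cv2.resize(c["img"][150:280,150:500] if n=="top" else c["img"][150:320,240:440],None,fx=2.2 if n=="top" else 3,fy=2.2 if n=="top" else 3,interpolation=cv2.INTER_NEAREST); cv2.imwrite(f"pics/z{n}.png",big[:,:,::-1])
E
```

```text
top area 385.5 o [ 0.414  -0.1998] ang 118.9 L 0.0765 foot dist 0.0315 foot-dir 123.3 [380.8 251.8] [369.2 231.2] [383.1 236.2]
top area 409.0 o [0.4399 0.2105] ang 93.4 L 0.0764 foot dist 0.0418 foot-dir 88.0 [250.2 244.2] [249.7 221.1] [262.5 233. ]
top area 398.0 o [0.517 0.335] ang 33.3 L 0.0762 foot dist 0.0442 foot-dir 36.3 [203.4 215.3] [223.2 203. ] [220.4 219.7]
top area 387.5 o [ 0.5173 -0.3568] ang 90.8 L 0.0764 foot dist 0.0358 foot-dir 82.5 [422.2 222.1] [421.1 199.4] [432.7 212. ]
top base rect ((487.82159423828125, -32.07049560546875), (122.4310302734375, 124.19786071777344), 26.962636947631836) stud [ 0.4896 -0.0327] L 0.07559222273307668 stud line deg -19.90174254226421 [(array([320.1, 228.9]), 148.8640594482422), (array([328. , 207.7]), 148.44740295410156), (array([317.2, 238.5]), 134.76837158203125)]
side area 640.0 o [ 0.5196 -0.3561] ang 90.9 L 0.0765 foot dist 0.0441 foot-dir 88.9 [317.8 282.5] [350.2 281.5] [335.  291.5]
side area 458.0 o [ 0.4167 -0.198 ] ang 118.3 L 0.0763 foot dist 0.0434 foot-dir 112.9 [277.9 252.9] [303.6 245.6] [297.3 255.7]
side area 198.5 o [0.4531 0.2088] ang 117.6 L 0.0620 foot dist 0.0442 foot-dir 80.0 [311.2 187. ] [294.9 190.5] [300.9 192.9]
side area 169.5 o [0.5077 0.3422] ang 13.4 L 0.0718 foot dist 0.0423 foot-dir 62.0 [315.2 170.7] [320.6 177.7] [312.6 177.1]
side base rect ((491.7633972167969, -44.85424041748047), (126.44125366210938, 135.9940185546875), 26.426176071166992) stud [ 0.4925 -0.0283] L 0.07786114523787402 stud line deg 159.14754937548443 [(array([330. , 222.5]), 171.3137664794922), (array([305. , 218.7]), 168.78738403320312), (array([310.4, 232.6]), 144.52235412597656)]
```

```bash
cat > go.py <<'E'
# python3 go.py x y z psi [x y z psi ...]: tool-axis shift (mm) and turn (deg) from the measured pose; psi = tool x bearing
import sys, numpy as np
from rig import *
from scipy.spatial.transform import Rotation as Ro
s=state(); q=s["tool_rot"]; R=Ro.from_quat([q[1],q[2],q[3],q[0]])
a=list(map(float,sys.argv[1:])); x=R.as_matrix()[:,0]
print("t %.2f"%s["time"],"tcp",s["ee_pos"].round(4),"psi %.2f"%np.degrees(np.arctan2(x[1],x[0])),"F",s["wrist_force"].round(1),"w %.1fmm"%(94*s["grip_width"]),"q",s["joint_positions"].round(2))
for i in range(0,len(a),4):
    T=Ro.from_euler("z",a[i+3],degrees=True)*Ro.from_euler("x",180,degrees=True)
    print((R.inv().apply(np.array(a[i:i+3])-s["ee_pos"])).round(4),(R.inv()*T).as_rotvec(degrees=True).round(2))
E
python3 - <<'E'
import numpy as np
for n,x,y,a in (("D",.5185,-.3563,90.9),("A",.4153,-.199,118.6),("B",.4411,.2115,93.4),("C",.5182,.336,33.3),("place70",.491,-.0305,70),("place250",.491,-.0305,250)):
    r=np.radians(a); print(n,x-.02546*np.cos(r),y-.02546*np.sin(r))
E
python3 go.py 0.5189 -0.3818 0.1 0.9
```

```text
D 0.5188999082987589 -0.38175685906298307
A 0.4274874947031678 -0.2213534465543964
B 0.44260994027124395 0.18608481398106091
C 0.49692034457956386 0.3220218790537676
place70 0.4822921671509285 -0.05442457412520922
place250 0.4997078328490715 -0.00657542587479077
t 0.20 tcp [ 0.1563 -0.6049  0.2161] psi 14.49 F [-0.4  1.5  0.4] w 94.0mm q [ 1.28  0.42 -0.01  1.61  0.    1.11 -0.05]
[ 0.4069 -0.1253  0.1162] [-4.000e-02  1.000e-02  1.359e+01]
```

```bash
python3 -m creep '[[[-0.6,0.407,-0.125,0.06,0,0,13.6],[-0.6,0.407,-0.125,0.06,0,0,13.6],[-0.6,0.407,-0.125,0.06,0,0,13.6],[-0.6,0.407,-0.125,0.06,0,0,13.6],[-0.6,0.407,-0.125,0.06,0,0,13.6],[-0.6,0.407,-0.125,0.06,0,0,13.6],[-0.6,0.407,-0.125,0.06,0,0,13.6],[-0.6,0.407,-0.125,0.06,0,0,13.6],[-0.6,0.407,-0.125,0.116,0,0,13.6],[-0.6,0.407,-0.125,0.116,0,0,13.6],[-0.6,0.407,-0.125,0.116,0,0,13.6],[-0.6,0.407,-0.125,0.116,0,0,13.6]]]' 30; python3 go.py 0.5189 -0.3818 0.0135 0.9
```

```text
time: 1.4
ee_pos: [0.5182, -0.3837, 0.1012]
tool_rot: [0.0, 1.0, 0.007, -0.0]
wrist_force: [-0.2, -0.8, 0.0]
grip_width: 0.801
t 1.40 tcp [ 0.5182 -0.3837  0.1012] psi 0.80 F [-0.2 -0.8  0. ] w 75.3mm q [ 0.66  0.57 -0.09  1.65  0.06  0.92 -1.02]
[ 0.0008 -0.0019  0.0877] [ 0.04  0.02 -0.1 ]
```

```bash
python3 -m creep '[[[-0.6,0.0005,-0.001,0.03,0,0,0],[-0.6,0.0005,-0.001,0.06,0,0,0],[-0.6,0.0005,-0.001,0.08,0,0,0],[-0.6,0.0005,-0.001,0.087,0,0,0],[-0.6,0.0005,-0.001,0.087,0,0,0],[-0.6,0.0005,-0.001,0.087,0,0,0]]]'; python3 - <<'E'
from h import *
c=capture("side"); p=proj(c,[.5185,-.356,.01]).astype(int); r=c["img"][p[1]-70:p[1]+50,p[0]-90:p[0]+90]
cv2.imwrite("pics/d1.png",cv2.resize(r,None,fx=4,fy=4)[:,:,::-1])
E
python3 go.py 0.5189 -0.3818 0.0135 0.9
```

```text
time: 2.0
ee_pos: [0.5199, -0.3825, 0.0152]
tool_rot: [0.001, 1.0, 0.007, 0.001]
wrist_force: [0.6, -0.2, -0.0]
grip_width: 0.798
t 2.05 tcp [ 0.5201 -0.3823  0.0152] psi 0.85 F [0.2 0.5 0.7] w 75.4mm q [ 0.65  0.69 -0.09  1.69  0.08  0.77 -1.03]
[-0.0012 -0.0005  0.0017] [ 0.08 -0.1  -0.05]
```

View pics/d1.png

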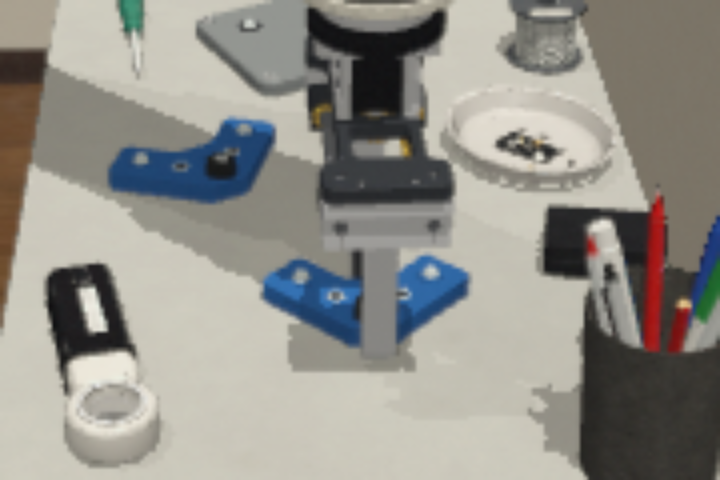

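The finger straddles the elbow's outer face near (380,330) in the crop, and the studs at (300,275) and (430,270) lie evenly on both sides. I can close.

```bash
python3 -m creep '[[[0.2,-0.001,0,0.001,0,0,0],[0.2,-0.001,0,0.001,0,0,0],[0.2,-0.001,0,0.001,0,0,0],[0.2,-0.001,0,0.001,0,0,0],[0.2,-0.001,0,0.001,0,0,0],[0.2,-0.001,0,-0.01,0,0,0],[0.2,-0.001,0,-0.03,0,0,0],[0.2,-0.001,0,-0.06,0,0,0],[0.2,-0.001,0,-0.08,0,0,0],[0.2,-0.001,0,-0.08,0,0,0]]]' 30; python3 go.py 0.4823 -0.0544 0.08 -20
```

```text
time: 3.05
ee_pos: [0.5199, -0.3822, 0.0968]
tool_rot: [0.001, 1.0, 0.008, 0.002]
wrist_force: [0.3, -0.3, -2.0]
grip_width: 0.539
t 3.05 tcp [ 0.5199 -0.3822  0.0968] psi 0.88 F [ 0.3 -0.3 -2. ] w 50.7mm q [ 0.65  0.58 -0.09  1.66  0.07  0.9  -1.02]
[-0.0326 -0.3283  0.0158] [ 0.11 -0.23 20.88]
```

```bash
python3 -m creep '[[[0.2,-0.003,-0.03,0,0,0,3],[0.2,-0.007,-0.07,0,0,0,6],[0.2,-0.011,-0.115,0,0,0,9],[0.2,-0.016,-0.16,0,0,-0.1,12],[0.2,-0.021,-0.205,0,0.05,-0.1,15],[0.2,-0.025,-0.25,0.005,0.1,-0.2,18],[0.2,-0.029,-0.285,0.01,0.1,-0.2,20],[0.2,-0.031,-0.31,0.016,0.1,-0.2,20.9],[0.2,-0.0325,-0.325,0.016,0.1,-0.2,20.9],[0.2,-0.0325,-0.328,0.016,0.1,-0.2,20.9],[0.2,-0.0325,-0.328,0.016,0.1,-0.2,20.9]]]'; cat > held.py <<'E'
# look at the held corner: which studs/blue visible
from h import *
import sys
for n in ("side","top"):
    c=capture(n); p=proj(c,[.491,-.03,.05]).astype(int); r=c["img"][p[1]-50:p[1]+50,p[0]-66:p[0]+66]
    cv2.imwrite(f"pics/{sys.argv[1]}_{n}.png",c["img"][:,:,::-1]); 
    globals()[n]=cv2.resize(r,None,fx=5,fy=5); print(n,"crop origin",p-[66,50])
cv2.imwrite(f"pics/{sys.argv[1]}.png",np.hstack([cv2.resize(side,(396,300)),cv2.resize(top,(396,300))])[:,:,::-1])
E
python3 held.py h1; python3 go.py 0.4823 -0.0544 0.08 -20
```

```text
time: 4.15
ee_pos: [0.481, -0.0539, 0.0772]
tool_rot: [-0.001, 0.985, -0.173, -0.002]
wrist_force: [-0.2, 0.0, -2.5]
grip_width: 0.537
side crop origin [250 159]
top crop origin [257 166]
t 4.25 tcp [ 0.4811 -0.0549  0.0774] psi -20.08 F [ 1.  -1.3 -2.3] w 50.6mm q [ 0.13  0.37 -0.09  2.07  0.05  0.71 -1.91]
[ 0.001  -0.0009 -0.0026] [-0.05  0.21 -0.08]
```

View pics/h1.png

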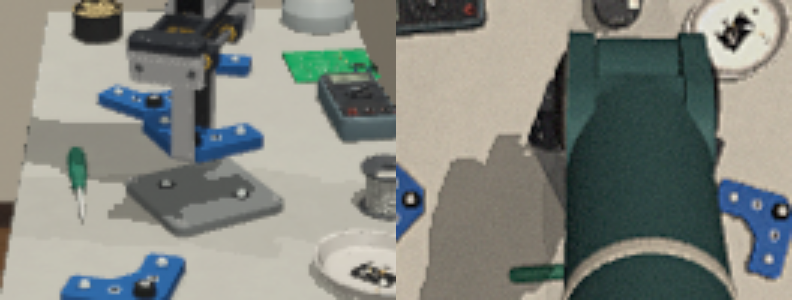

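The side half shows the held corner's right stud at about (238,130) and its left stud at about (152,118). The base studs are at (167,184) and (242,193). The arm hides the job in the top view, so I'll measure the offset in the side view.

```bash
cat > rel.py <<'E'
# python3 rel.py sign grasp_dz : held studs against their prediction from the TCP, side view (sign -: open diagonal = psi+90, +: psi-90)
from h import *
import sys
np.set_printoptions(precision=4,suppress=True)
def near(c,X,r=4,chan=0):
    p=proj(c,X); m=np.zeros(c["img"].shape[:2],np.uint8); cv2.circle(m,tuple(int(round(v)) for v in p),r,255,-1)
    s,v=spots(c["img"][:,:,chan].astype(np.float32),m,1)[0]; return p,s,v,ray(c,s,X[2])
if __name__=="__main__":
    s=state(); w,x,y,z=s["tool_rot"]; psi=np.arctan2(2*(x*y+w*z),1-2*(y*y+z*z)); sg=1 if sys.argv[1]=="-" else -1
    al=psi+sg*np.pi/2; u=np.array([np.cos(al),np.sin(al)]); v=np.array([-u[1],u[0]])
    o=s["ee_pos"][:2]+.02546*u; z=s["ee_pos"][2]-float(sys.argv[2])+.0165
    c=capture("side"); cv2.imwrite("pics/last.png",c["img"][:,:,::-1])
    for k in (1,-1):
        X=[*(o+k*.03818*v),z]; p,m,val,W=near(c,X); print("stud",k,"pred px",p.round(1),"found",m.round(1),"val %.0f"%val,"world",W,"pred world",np.array(X),"diff mm",(W-X[:2])*1000)
    print("origin pred",o,"alpha %.1f"%np.degrees(al))
E
python3 rel.py - .0152
```

```text
stud 1 pred px [304.  199.4] found [308.9 199.2] val 122 world [ 0.4682 -0.0169] pred world [ 0.454  -0.0179  0.0787] diff mm [14.18    0.9558]
stud -1 pred px [329.2 202.8] found [328.9 197.9] val 185 world [ 0.5268 -0.0093] pred world [ 0.5257 -0.0441  0.0787] diff mm [ 1.1063 34.7205]
origin pred [ 0.4898 -0.031 ] alpha 69.9
```

```bash
python3 - <<'E'
import cv2
i=cv2.imread("pics/last.png")[180:235,285:350]; cv2.imwrite("pics/v4.png",cv2.resize(i,None,fx=10,fy=10,interpolation=cv2.INTER_NEAREST))
E
```

```text
(no output)
```

View pics/v4.png

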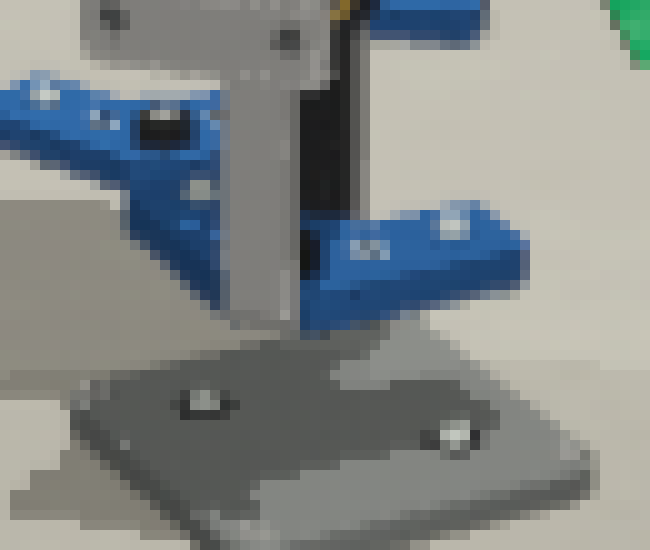

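Held studs are at px (304.5,198.5) and (329.7,201.7), within a pixel of prediction; base studs are at (305,219) and (330,222.7). The relative x error is about 1 mm, so I'll correct it and descend.

```bash
python3 go.py 0.4823 -0.0555 0.034 -20
```

```text
t 4.30 tcp [ 0.4811 -0.0549  0.0774] psi -20.10 F [-0.3 -0.1 -2.6] w 50.6mm q [ 0.13  0.37 -0.09  2.07  0.05  0.71 -1.91]
[0.0015 0.0001 0.0434] [-0.05  0.21 -0.1 ]
```

```bash
python3 -m creep '[[[0.2,0.0015,0,0.015,0,0.2,-0.1],[0.2,0.0015,0,0.03,0,0.2,-0.1],[0.2,0.0015,0,0.04,0,0.2,-0.1],[0.2,0.0015,0,0.043,0,0.2,-0.1],[0.2,0.0015,0,0.043,0,0.2,-0.1]]]'; python3 go.py 0.4823 -0.0555 0.0275 -20; cat >> rel.py <<'E'
E
cat > px.py <<'E'
# crop of side view
import sys; from h import *
c=capture("side"); i=c["img"][180:235,285:350]; cv2.imwrite(f"pics/{sys.argv[1]}.png",cv2.resize(i,None,fx=10,fy=10,interpolation=cv2.INTER_NEAREST)[:,:,::-1])
E
python3 px.py v5
```

```text
time: 4.8
ee_pos: [0.4822, -0.0545, 0.0343]
tool_rot: [-0.001, 0.985, -0.173, -0.0]
wrist_force: [0.6, -0.3, -1.5]
grip_width: 0.539
t 4.80 tcp [ 0.4822 -0.0545  0.0343] psi -19.94 F [ 0.6 -0.3 -1.5] w 50.7mm q [ 0.12  0.45 -0.09  2.09  0.06  0.61 -1.93]
[0.0004 0.0009 0.0068] [-0.05  0.05  0.06]
```

View pics/v5.png

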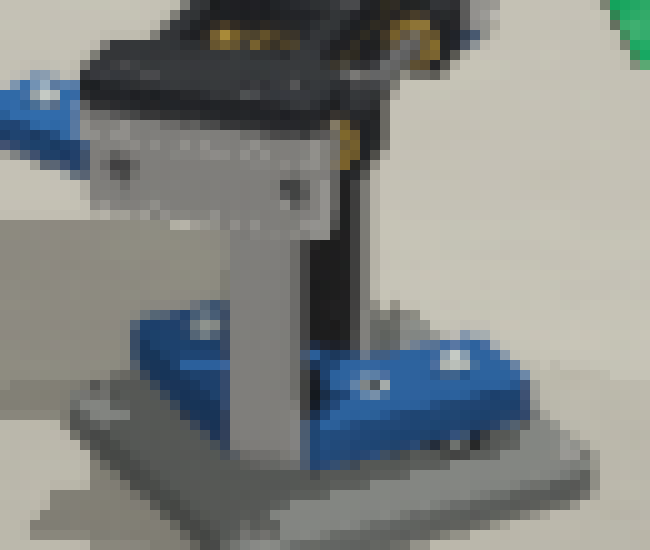

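The held stud at (455,355) is straight above the base stud at (462,440) in column. I'll lower in small steps and watch the force.

```bash
python3 -m creep '[[[0.2,0.0003,0.001,0.002,0,0,0],[0.2,0.0003,0.001,0.004,0,0,0],[0.2,0.0003,0.001,0.006,0,0,0],[0.2,0.0003,0.001,0.0065,0,0,0]]]'; python3 go.py 0.4823 -0.0555 0.0272 -20
```

```text
time: 5.25
ee_pos: [0.4822, -0.0552, 0.0278]
tool_rot: [-0.001, 0.985, -0.173, -0.0]
wrist_force: [-0.1, -0.3, -2.2]
grip_width: 0.538
t 5.25 tcp [ 0.4822 -0.0552  0.0278] psi -19.91 F [-0.1 -0.3 -2.2] w 50.5mm q [ 0.12  0.46 -0.09  2.09  0.07  0.6  -1.93]
[0.0002 0.0002 0.0006] [-0.06  0.02  0.09]
```

It's in the sockets with no contact force. I'll release and lift.

```bash
python3 -m creep '[[[0.2,0,0,0.0006,0,0,0],[-0.45,0,0,0.0006,0,0,0],[-0.45,0,0,0.0006,0,0,0],[-0.45,0,0,0.0006,0,0,0],[-0.45,0,0,-0.02,0,0,0],[-0.45,0,0,-0.05,0,0,0],[-0.6,0,0,-0.08,0,0,0],[-0.6,0,0,-0.08,0,0,0]]]'; python3 go.py 0.4275 -0.2214 0.08 28.6 0.4275 -0.2214 0.015 28.6
```

```text
time: 6.05
ee_pos: [0.4841, -0.0555, 0.1113]
tool_rot: [-0.001, 0.985, -0.173, 0.003]
wrist_force: [0.1, -0.4, -0.5]
grip_width: 0.8
t 6.05 tcp [ 0.4841 -0.0555  0.1113] psi -19.92 F [ 0.1 -0.4 -0.5] w 75.2mm q [ 0.14  0.31 -0.1   2.05  0.04  0.78 -1.91]
[0.0031 0.1753 0.0309] [-2.000e-02 -3.200e-01 -4.852e+01]
[0.0028 0.1755 0.0959] [-2.000e-02 -3.200e-01 -4.852e+01]
```

```bash
python3 -m creep '[[[-0.6,0.003,0.04,0.005,0,0,-8],[-0.6,0.003,0.08,0.01,0,0,-16],[-0.6,0.003,0.12,0.02,0,0,-24],[-0.6,0.003,0.15,0.025,0,0,-32],[-0.6,0.003,0.17,0.03,0,0,-40],[-0.6,0.003,0.175,0.03,0,-0.2,-48.5],[-0.6,0.003,0.175,0.03,0,-0.3,-48.5],[-0.6,0.003,0.175,0.03,0,-0.3,-48.5]]]'; python3 go.py 0.4275 -0.2214 0.0145 28.6; cat > pile.py <<'E'
# python3 pile.py z0 name: pile top corner pose
from h import *
import sys
np.set_printoptions(precision=4,suppress=True); z0=float(sys.argv[1])
for n in ("top","side"):
    c=capture(n); cv2.imwrite(f"pics/{sys.argv[2]}_{n}.png",c["img"][:,:,::-1]); p=proj(c,[.491,-.031,z0])
    for k,f in blobs(c):
        if f[int(p[1])-3:int(p[1])+4,int(p[0])-3:int(p[0])+4].any() or cv2.pointPolygonTest(k,tuple(map(float,p)),True)>-8:
            o,a,L,F,px=corner(c,k,f,z0); print(n,"area",cv2.contourArea(k),"o",o,"ang %.1f L %.4f"%(a,L),*px)
E
python3 pile.py 0.012 p1
```

```text
time: 6.85
ee_pos: [0.4255, -0.2205, 0.0775]
tool_rot: [-0.001, 0.97, 0.245, -0.002]
wrist_force: [-0.2, -0.6, 0.2]
grip_width: 0.799
t 6.85 tcp [ 0.4255 -0.2205  0.0775] psi 28.32 F [-0.2 -0.6  0.2] w 75.1mm q [ 0.58  0.37 -0.19  2.07  0.11  0.71 -0.76]
[0.0016 0.0019 0.063 ] [-0.2   0.22 -0.28]
top area 421.0 o [ 0.4892 -0.0328] ang 70.8 L 0.0766 [328. 207.] [320.2 228.8] [333.7 222.5]
side area 267.0 o [ 0.5038 -0.0446] ang 102.9 L 0.0507 [329.9 217.7] [313.  219.7] [312.7 222.1]
```

The first corner reads (0.4892,-0.0328) in the top view, against (0.4896,-0.0327) for the base, so it is seated. The robot frame is the top-view estimate plus about (1.7,1.5) mm. Now I'll grasp corner A.

```bash
python3 -m creep '[[[-0.6,0.001,0.001,0.025,0,0.1,-0.2],[-0.6,0.001,0.001,0.05,-0.1,0.1,-0.2],[-0.6,0.001,0.001,0.062,-0.1,0.1,-0.2],[-0.6,0.001,0.001,0.063,-0.1,0.1,-0.2],[-0.6,0.001,0.001,0.063,-0.1,0.1,-0.2]]]'; python3 go.py 0.428 -0.2207 0.0152 28.6
```

```text
time: 7.45
ee_pos: [0.4268, -0.2211, 0.0152]
tool_rot: [-0.0, 0.969, 0.248, -0.001]
wrist_force: [0.1, -0.3, 0.1]
grip_width: 0.802
t 7.45 tcp [ 0.4268 -0.2211  0.0152] psi 28.77 F [ 0.1 -0.3  0.1] w 75.4mm q [ 0.56  0.48 -0.17  2.1   0.15  0.58 -0.79]
[ 0.0012  0.0003 -0.    ] [-0.07  0.13  0.17]
```

```bash
python3 -m creep '[[[0.2,0.001,0,0,0,0,0],[0.2,0.001,0,0,0,0,0],[0.2,0.001,0,0,0,0,0],[0.2,0.001,0,0,0,0,0],[0.2,0.001,0,0,0,0,0],[0.2,0.001,0,-0.01,0,0,0],[0.2,0.001,0,-0.03,0,0,0],[0.2,0.001,0,-0.055,0,0,0],[0.2,0.001,0,-0.075,0,0,0],[0.2,0.001,0,-0.075,0,0,0]]]'; python3 go.py 0.4997 -0.0074 0.09 160
```

```text
time: 8.45
ee_pos: [0.4288, -0.2214, 0.0925]
tool_rot: [0.001, 0.969, 0.249, 0.0]
wrist_force: [1.2, 0.6, -1.5]
grip_width: 0.542
t 8.45 tcp [ 0.4288 -0.2214  0.0925] psi 28.78 F [ 1.2  0.6 -1.5] w 50.9mm q [ 0.58  0.34 -0.2   2.06  0.1   0.74 -0.75]
[ 0.1652 -0.1534  0.0022] [ 6.0000e-02  1.3000e-01 -1.3122e+02]
```

```bash
python3 -m creep '[[[0.2,0.005,-0.005,0,0,0,-5],[0.2,0.015,-0.014,0,0,0,-13],[0.2,0.027,-0.025,0,0,0,-21],[0.2,0.039,-0.036,0,0,0,-29],[0.2,0.051,-0.047,0,0,0,-37],[0.2,0.063,-0.058,0,0,0,-45],[0.2,0.075,-0.07,0,0,0,-53],[0.2,0.087,-0.081,0,0,0,-61],[0.2,0.099,-0.092,0,0,0,-69],[0.2,0.111,-0.103,0,0,0,-77],[0.2,0.123,-0.114,0,0,0,-85],[0.2,0.135,-0.125,0,0,0,-93],[0.2,0.147,-0.137,0,0,0,-101],[0.2,0.157,-0.146,0,0,0,-109],[0.2,0.163,-0.151,0.001,0,0,-117],[0.2,0.165,-0.153,0.002,0,0,-125],[0.2,0.165,-0.1534,0.002,0,0.1,-131],[0.2,0.165,-0.1534,0.002,0,0.1,-131.2],[0.2,0.165,-0.1534,0.002,0,0.1,-131.2]]]'; python3 go.py 0.4997 -0.0074 0.05 160
```

```text
time: 10.35
ee_pos: [0.498, -0.0071, 0.0873]
tool_rot: [-0.002, 0.176, 0.984, 0.001]
wrist_force: [-0.5, 0.8, -1.7]
grip_width: 0.539
t 10.35 tcp [ 0.498  -0.0071  0.0873] psi 159.78 F [-0.5  0.8 -1.7] w 50.7mm q [ 0.57  0.48 -0.75  2.01  0.44  0.82  0.79]
[-0.0018  0.0003  0.0373] [ 0.02 -0.21 -0.22]
```

```bash
python3 -m creep '[[[0.2,-0.0015,0.0003,0.012,0,-0.2,-0.2],[0.2,-0.0015,0.0003,0.025,0,-0.2,-0.2],[0.2,-0.0015,0.0003,0.034,0,-0.2,-0.2],[0.2,-0.0015,0.0003,0.037,0,-0.2,-0.2],[0.2,-0.0015,0.0003,0.037,0,-0.2,-0.2]]]'; python3 go.py 0.4997 -0.0074 0.0415 160; python3 px.py v6
```

```text
time: 10.85
ee_pos: [0.4994, -0.0068, 0.0499]
tool_rot: [-0.0, 0.172, 0.985, 0.0]
wrist_force: [-0.9, -0.0, -1.3]
grip_width: 0.538
t 10.85 tcp [ 0.4994 -0.0068  0.0499] psi 160.19 F [-0.9 -0.  -1.3] w 50.5mm q [ 0.53  0.54 -0.71  2.03  0.5   0.75  0.74]
[-0.0005 -0.0004  0.0084] [ 0.02 -0.04  0.19]
```

View pics/v6.png

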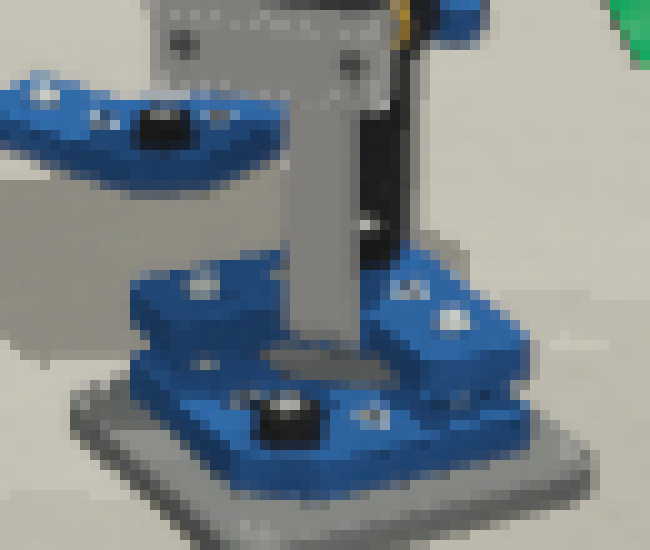

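The held corner's outer edges (columns 130 and 528) line up with those of the seated corner, and the foot stands in the open side. Lowering.

```bash
python3 -m creep '[[[0.2,-0.0003,-0.0003,0.003,0,0,0.2],[0.2,-0.0003,-0.0003,0.006,0,0,0.2],[0.2,-0.0003,-0.0003,0.008,0,0,0.2],[0.2,-0.0003,-0.0003,0.0083,0,0,0.2]]]'; python3 go.py 0.4997 -0.0074 0.0412 160
```

```text
time: 11.3
ee_pos: [0.4998, -0.0074, 0.0421]
tool_rot: [0.0, 0.174, 0.985, 0.0]
wrist_force: [-0.0, 0.3, -2.1]
grip_width: 0.54
t 11.30 tcp [ 0.4998 -0.0074  0.0421] psi 159.99 F [-0.   0.3 -2.1] w 50.7mm q [ 0.52  0.55 -0.69  2.03  0.52  0.74  0.73]
[ 0.0001 -0.      0.0009] [ 0.02  0.01 -0.01]
```

```bash
python3 -m creep '[[[0.2,0,0,0.0008,0,0,0],[-0.45,0,0,0.0008,0,0,0],[-0.45,0,0,0.0008,0,0,0],[-0.45,0,0,0.0008,0,0,0],[-0.45,0,0,-0.02,0,0,0],[-0.45,0,0,-0.045,0,0,0],[-0.6,0,0,-0.07,0,0,0],[-0.6,0,0,-0.07,0,0,0]]]'; python3 go.py 0.4431 0.1866 0.08 183.4
```

```text
time: 12.1
ee_pos: [0.5013, -0.0074, 0.1149]
tool_rot: [0.002, 0.174, 0.985, 0.0]
wrist_force: [0.6, -0.0, 0.3]
grip_width: 0.795
t 12.10 tcp [ 0.5013 -0.0074  0.1149] psi 159.98 F [ 0.6 -0.   0.3] w 74.7mm q [ 0.6   0.43 -0.78  1.99  0.4   0.87  0.82]
[0.1213 0.1623 0.0345] [ 1.000e-02  2.600e-01 -2.342e+01]
```

```bash
python3 -m creep '[[[-0.6,0.02,0.03,0,0,0,-5],[-0.6,0.045,0.065,0,0,0,-10],[-0.6,0.07,0.1,0.01,0,0,-15],[-0.6,0.095,0.13,0.02,0,0,-20],[-0.6,0.115,0.155,0.03,0,0,-23.4],[-0.6,0.1213,0.1623,0.0345,0,0.2,-23.4],[-0.6,0.1213,0.1623,0.0345,0,0.2,-23.4],[-0.6,0.1213,0.1623,0.0345,0,0.2,-23.4]]]'; python3 go.py 0.4431 0.1866 0.015 183.4; python3 pile.py 0.026 p2
```

```text
time: 12.9
ee_pos: [0.4419, 0.1857, 0.0777]
tool_rot: [-0.002, -0.029, 1.0, 0.0]
wrist_force: [0.6, -0.6, -0.8]
grip_width: 0.804
t 12.90 tcp [0.4419 0.1857 0.0777] psi -176.70 F [ 0.6 -0.6 -0.8] w 75.6mm q [ 0.26  0.5  -0.87  2.06  0.53  0.82  0.7 ]
[-0.0015  0.0008  0.0627] [ 0.03 -0.17 -0.1 ]
top area 671.0 o [ 0.4897 -0.0323] ang -110.1 L 0.0761 [320. 228.] [328.1 206.2] [312.9 213.9]
side area 635.5 o [ 0.4923 -0.0302] ang 68.7 L 0.0782 [330.1 214.2] [304.8 210.4] [312.6 222.1]
```

The second layer reads (0.4897,-0.0323) at 249.9°, so it is seated. Next is corner B.

```bash
python3 -m creep '[[[-0.6,-0.001,0.0005,0.025,0,-0.1,-0.1],[-0.6,-0.001,0.0005,0.05,0,-0.1,-0.1],[-0.6,-0.001,0.0005,0.061,0,-0.1,-0.1],[-0.6,-0.001,0.0005,0.0625,0,-0.1,-0.1],[-0.6,-0.001,0.0005,0.0625,0,-0.1,-0.1]]]'; python3 go.py 0.4431 0.1866 0.0152 183.4
```

```text
time: 13.5
ee_pos: [0.4426, 0.1871, 0.0158]
tool_rot: [-0.0, -0.03, 1.0, 0.0]
wrist_force: [-1.1, -0.0, -0.4]
grip_width: 0.804
t 13.50 tcp [0.4426 0.1871 0.0158] psi -176.54 F [-1.1 -0.  -0.4] w 75.5mm q [ 0.17  0.6  -0.77  2.08  0.65  0.71  0.6 ]
[-0.0005 -0.0005  0.0006] [ 0.06 -0.05  0.06]
```

```bash
python3 -m creep '[[[0.2,-0.0005,0,0.0006,0,0,0],[0.2,-0.0005,0,0.0006,0,0,0],[0.2,-0.0005,0,0.0006,0,0,0],[0.2,-0.0005,0,0.0006,0,0,0],[0.2,-0.0005,0,0.0006,0,0,0],[0.2,-0.0005,0,-0.01,0,0,0],[0.2,-0.0005,0,-0.03,0,0,0],[0.2,-0.0005,0,-0.06,0,0,0],[0.2,-0.0005,0,-0.09,0,0,0],[0.2,-0.0005,0,-0.095,0,0,0],[0.2,-0.0005,0,-0.095,0,0,0]]]'; python3 go.py 0.4823 -0.0552 0.105 160
```

```text
time: 14.6
ee_pos: [0.4433, 0.187, 0.111]
tool_rot: [0.0, -0.03, 1.0, 0.0]
wrist_force: [0.3, -0.1, -1.7]
grip_width: 0.536
t 14.60 tcp [0.4433 0.187  0.111 ] psi -176.54 F [ 0.3 -0.1 -1.7] w 50.4mm q [ 0.3   0.45 -0.92  2.04  0.47  0.87  0.75]
[-0.0244 -0.2441  0.0058] [5.000e-02 2.000e-02 2.346e+01]
```

```bash
python3 -m creep '[[[0.2,-0.002,-0.02,0,0,0,3],[0.2,-0.006,-0.06,0,0,0,7],[0.2,-0.01,-0.1,0,0,0,11],[0.2,-0.014,-0.14,0,0,0,15],[0.2,-0.018,-0.18,0,0,0,19],[0.2,-0.022,-0.215,0.003,0,0,22],[0.2,-0.0235,-0.237,0.006,0,0,23.4],[0.2,-0.0244,-0.244,0.006,0,0,23.4],[0.2,-0.0244,-0.244,0.006,0,0,23.4],[0.2,-0.0244,-0.244,0.006,0,0,23.4]]]'; python3 go.py 0.4823 -0.0552 0.063 160
```

```text
time: 15.6
ee_pos: [0.4819, -0.0534, 0.1039]
tool_rot: [-0.001, 0.172, 0.985, 0.001]
wrist_force: [-0.4, -0.2, -1.6]
grip_width: 0.534
t 15.60 tcp [ 0.4819 -0.0534  0.1039] psi 160.22 F [-0.4 -0.2 -1.6] w 50.2mm q [ 0.7   0.43 -0.78  2.03  0.4   0.84  0.92]
[-0.0011 -0.0016  0.0409] [ 0.06 -0.1   0.22]
```

```bash
python3 -m creep '[[[0.2,-0.0008,-0.001,0.012,0,-0.1,0.2],[0.2,-0.0008,-0.001,0.027,0,-0.1,0.2],[0.2,-0.0008,-0.001,0.038,0,-0.1,0.2],[0.2,-0.0008,-0.001,0.04,0,-0.1,0.2],[0.2,-0.0008,-0.001,0.04,0,-0.1,0.2]]]'; python3 go.py 0.4823 -0.0552 0.0555 160; python3 px.py v7
```

```text
time: 16.1
ee_pos: [0.4821, -0.0557, 0.0634]
tool_rot: [-0.0, 0.174, 0.985, 0.0]
wrist_force: [-0.2, -0.1, -1.5]
grip_width: 0.538
t 16.10 tcp [ 0.4821 -0.0557  0.0634] psi 159.93 F [-0.2 -0.1 -1.5] w 50.6mm q [ 0.65  0.49 -0.73  2.06  0.47  0.76  0.86]
[-0.      0.0005  0.0079] [ 0.03 -0.05 -0.07]
```

View pics/v7.png

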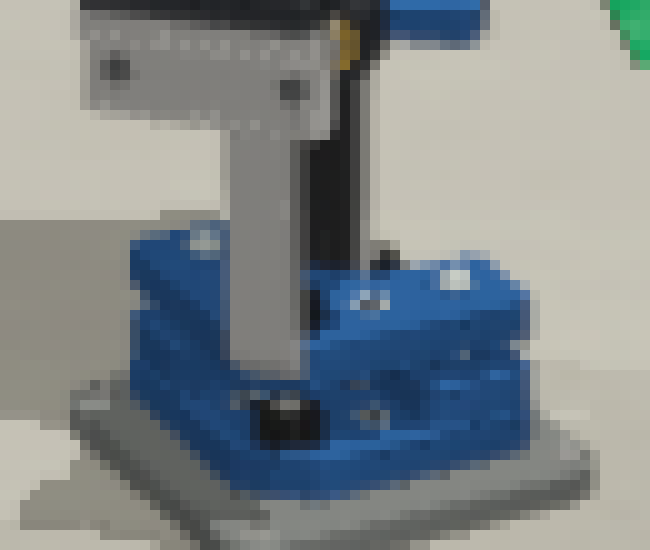

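The third corner hovers square over the pile: its edges are at columns 130 and 528, the same as below, and its studs are at (205,242) and (455,277). Lowering.

```bash
python3 -m creep '[[[0.2,0,0.0004,0.003,0,0,0],[0.2,0,0.0004,0.006,0,0,0],[0.2,0,0.0004,0.0075,0,0,0],[0.2,0,0.0004,0.0078,0,0,0]]]'; python3 go.py 0.4823 -0.0552 0.0552 160
```

```text
time: 16.55
ee_pos: [0.4825, -0.0558, 0.0561]
tool_rot: [0.0, 0.175, 0.985, 0.0]
wrist_force: [-0.1, -0.6, -2.8]
grip_width: 0.536
t 16.55 tcp [ 0.4825 -0.0558  0.0561] psi 159.88 F [-0.1 -0.6 -2.8] w 50.4mm q [ 0.64  0.5  -0.72  2.06  0.48  0.75  0.85]
[0.0004 0.0005 0.0009] [ 0.02  0.02 -0.12]
```

```bash
python3 -m creep '[[[0.2,0,0.0003,0.0008,0,0,0],[-0.45,0,0.0003,0.0008,0,0,0],[-0.45,0,0.0003,0.0008,0,0,0],[-0.45,0,0.0003,0.0008,0,0,0],[-0.45,0,0.0003,-0.02,0,0,0],[-0.45,0,0.0003,-0.045,0,0,0],[-0.6,0,0.0003,-0.07,0,0,0],[-0.6,0,0.0003,-0.07,0,0,0]]]'; python3 go.py 0.4974 0.3225 0.08 123.3
```

```text
time: 17.35
ee_pos: [0.4841, -0.0555, 0.1288]
tool_rot: [0.002, 0.175, 0.985, -0.0]
wrist_force: [0.3, 0.3, -0.5]
grip_width: 0.799
t 17.35 tcp [ 0.4841 -0.0555  0.1288] psi 159.88 F [ 0.3  0.3 -0.5] w 75.1mm q [ 0.73  0.39 -0.8   2.01  0.36  0.88  0.95]
[0.1177 0.3595 0.0485] [ 0.12  0.23 36.58]
```

```bash
python3 -m creep '[[[-0.6,0.01,0.03,0,0,0,4],[-0.6,0.023,0.07,0,0,0,8],[-0.6,0.036,0.11,0,0,0,12],[-0.6,0.05,0.155,0,0,0,17],[-0.6,0.065,0.2,0.01,0,0,22],[-0.6,0.08,0.245,0.02,0,0,27],[-0.6,0.094,0.287,0.03,0,0,32],[-0.6,0.107,0.327,0.04,0,0,36],[-0.6,0.115,0.352,0.0485,0,0,36.6],[-0.6,0.1177,0.3595,0.0485,0.1,0.2,36.6],[-0.6,0.1177,0.3595,0.0485,0.1,0.2,36.6],[-0.6,0.1177,0.3595,0.0485,0.1,0.2,36.6]]]'; python3 go.py 0.4974 0.3225 0.015 123.3; python3 pile.py 0.040 p3
```

```text
time: 18.55
ee_pos: [0.4961, 0.3213, 0.0777]
tool_rot: [-0.002, 0.475, 0.88, -0.001]
wrist_force: [-0.7, 0.1, -0.4]
grip_width: 0.801
t 18.55 tcp [0.4961 0.3213 0.0777] psi 123.24 F [-0.7  0.1 -0.4] w 75.3mm q [-0.15  0.61 -0.63  1.79  0.45  0.89 -0.4 ]
[0.0001 0.0019 0.0627] [-0.14 -0.12 -0.06]
top area 656.0 o [ 0.4905 -0.0324] ang 69.8 L 0.0767 [320.  227.3] [328.3 205.2] [334.1 220.9]
side area 708.5 o [ 0.4924 -0.0297] ang 70.8 L 0.0763 [330.  209.5] [304.9 206.2] [312.7 222.3]
```

The third layer reads (0.4905,-0.0324) at 69.8°, so it is seated. Corner C is next.

```bash
python3 -m creep '[[[-0.6,0,0.001,0.025,0,-0.1,0],[-0.6,0,0.001,0.05,0,-0.1,0],[-0.6,0,0.001,0.061,-0.1,-0.1,0],[-0.6,0,0.001,0.0625,-0.1,-0.1,0],[-0.6,0,0.001,0.0625,-0.1,-0.1,0]]]'; python3 go.py 0.4974 0.3225 0.0152 123.3
```

```text
time: 19.15
ee_pos: [0.4967, 0.3231, 0.016]
tool_rot: [-0.0, 0.475, 0.88, 0.0]
wrist_force: [0.1, -0.1, 0.7]
grip_width: 0.802
t 19.15 tcp [0.4967 0.3231 0.016 ] psi 123.26 F [ 0.1 -0.1  0.7] w 75.4mm q [-0.19  0.69 -0.58  1.81  0.52  0.79 -0.46]
[-0.0009  0.0003  0.0008] [ 0.   -0.05 -0.04]
```

```bash
python3 -m creep '[[[0.2,-0.0007,0,0.0006,0,0,0],[0.2,-0.0007,0,0.0006,0,0,0],[0.2,-0.0007,0,0.0006,0,0,0],[0.2,-0.0007,0,0.0006,0,0,0],[0.2,-0.0007,0,0.0006,0,0,0],[0.2,-0.0007,0,-0.01,0,0,0],[0.2,-0.0007,0,-0.03,0,0,0],[0.2,-0.0007,0,-0.06,0,0,0],[0.2,-0.0007,0,-0.09,0,0,0],[0.2,-0.0007,0,-0.105,0,0,0],[0.2,-0.0007,0,-0.105,0,0,0]]]'; python3 go.py 0.4997 -0.0074 0.115 -20
```

```text
time: 20.25
ee_pos: [0.4976, 0.323, 0.1222]
tool_rot: [0.0, 0.475, 0.88, 0.001]
wrist_force: [-0.3, -0.5, -2.1]
grip_width: 0.538
t 20.25 tcp [0.4976 0.323  0.1222] psi 123.27 F [-0.3 -0.5 -2.1] w 50.6mm q [-0.13  0.55 -0.67  1.76  0.4   0.97 -0.37]
[-0.2774 -0.1796  0.0066] [ 2.0000e-02 -2.0000e-01  1.4327e+02]
```

```bash
python3 -m creep '[[[0.2,-0.008,-0.005,0,0,0,5],[0.2,-0.023,-0.015,0,0,0,13],[0.2,-0.04,-0.026,0,0,0,21],[0.2,-0.057,-0.037,0,0,0,29],[0.2,-0.074,-0.048,0,0,0,37],[0.2,-0.091,-0.059,0,0,0,45],[0.2,-0.108,-0.07,0,0,0,53],[0.2,-0.125,-0.081,0,0,0,61],[0.2,-0.142,-0.092,0,0,0,69],[0.2,-0.159,-0.103,0,0,0,77],[0.2,-0.176,-0.114,0,0,0,85],[0.2,-0.193,-0.125,0,0,0,93],[0.2,-0.21,-0.136,0,0,0,101],[0.2,-0.227,-0.147,0,0,0,109],[0.2,-0.243,-0.157,0,0,0,117],[0.2,-0.258,-0.167,0,0,0,125],[0.2,-0.27,-0.175,0.003,0,0,133],[0.2,-0.277,-0.1795,0.0066,0,0,141],[0.2,-0.2774,-0.1796,0.0066,0,-0.1,143.2],[0.2,-0.2774,-0.1796,0.0066,0,-0.1,143.2]]]'; python3 go.py 0.4997 -0.0074 0.077 -20
```

```text
time: 22.25
ee_pos: [0.4982, -0.0082, 0.1123]
tool_rot: [0.001, 0.985, -0.173, -0.002]
wrist_force: [-0.3, 0.0, -2.3]
grip_width: 0.539
t 22.25 tcp [ 0.4982 -0.0082  0.1123] psi -19.97 F [-0.3  0.  -2.3] w 50.7mm q [ 0.02  0.33 -0.08  2.01  0.04  0.8  -2.  ]
[ 0.0013 -0.0014  0.0353] [0.13 0.18 0.03]
```

```bash
python3 -m creep '[[[0.2,0.001,-0.001,0.012,0.1,0.1,0],[0.2,0.001,-0.001,0.025,0.1,0.1,0],[0.2,0.001,-0.001,0.033,0.1,0.1,0],[0.2,0.001,-0.001,0.035,0.1,0.1,0],[0.2,0.001,-0.001,0.035,0.1,0.1,0]]]'; python3 go.py 0.4997 -0.0074 0.0695 -20; python3 px.py v8
```

```text
time: 22.75
ee_pos: [0.4999, -0.0073, 0.078]
tool_rot: [-0.0, 0.985, -0.173, -0.0]
wrist_force: [0.5, 0.2, -1.2]
grip_width: 0.536
t 22.75 tcp [ 0.4999 -0.0073  0.078 ] psi -19.90 F [ 0.5  0.2 -1.2] w 50.4mm q [ 0.02  0.39 -0.08  2.03  0.05  0.72 -2.01]
[-0.0002  0.0002  0.0085] [-0.03  0.03  0.1 ]
```

View pics/v8.png

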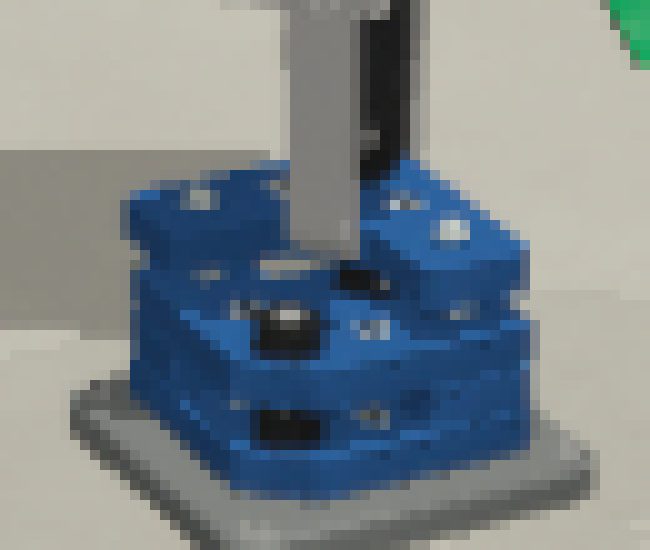

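The fourth corner sits about half a pixel left of the pile: its edges are at (122,525) against (130,530). I'll shift it 1.5 mm along tool x while lowering.

```bash
python3 -m creep '[[[0.2,0.0015,0.0002,0.001,0,0,0.1],[0.2,0.0015,0.0002,0.003,0,0,0.1],[0.2,0.0015,0.0002,0.006,0,0,0.1],[0.2,0.0015,0.0002,0.008,0,0,0.1],[0.2,0.0015,0.0002,0.0084,0,0,0.1]]]'; python3 go.py 0.501 -0.0077 0.0692 -20
```

```text
time: 23.3
ee_pos: [0.5013, -0.008, 0.0698]
tool_rot: [-0.0, 0.985, -0.174, 0.0]
wrist_force: [-0.5, -0.1, -1.6]
grip_width: 0.541
t 23.30 tcp [ 0.5013 -0.008   0.0698] psi -20.01 F [-0.5 -0.1 -1.6] w 50.8mm q [ 0.02  0.4  -0.08  2.03  0.05  0.71 -2.01]
[-0.0004 -0.0002  0.0006] [-0.03  0.   -0.01]
```

Down to the seated height with no contact force. I'll release, lift, and move away to the right for a clear look.

```bash
python3 -m creep '[[[0.2,0,0,0.0006,0,0,0],[-0.45,0,0,0.0006,0,0,0],[-0.45,0,0,0.0006,0,0,0],[-0.45,0,0,0.0006,0,0,0],[-0.45,0,0,-0.02,0,0,0],[-0.45,0,0,-0.045,0,0,0],[-0.45,0,0,-0.08,0,0,0],[-0.45,0,0,-0.12,0,0,0],[-0.45,0.02,0.04,-0.12,0,0,0],[-0.45,0.04,0.08,-0.12,0,0,0],[-0.45,0.06,0.12,-0.12,0,0,0],[-0.45,0.08,0.16,-0.12,0,0,0],[-0.45,0.09,0.2,-0.12,0,0,0],[-0.45,0.1,0.24,-0.12,0,0,0],[-0.45,0.1,0.25,-0.12,0,0,0],[-0.45,0.1,0.25,-0.12,0,0,0]]]'; python3 pile.py 0.054 p4; python3 - <<'E'
import cv2,numpy as np
a=cv2.imread("pics/p4_top.png")[140:290,220:400]; b=cv2.imread("pics/p4_side.png")[165:240,265:365]
cv2.imwrite("pics/v9.png",np.hstack([cv2.resize(a,(396,330)),cv2.resize(b,(400,330))]))
E
```

```text
time: 24.9
ee_pos: [0.5091, -0.2786, 0.1898]
tool_rot: [-0.0, 0.985, -0.175, 0.0]
wrist_force: [-0.0, 1.2, 0.6]
grip_width: 0.724
top area 688.5 o [ 0.49   -0.0321] ang -109.5 L 0.0766 [320.1 227. ] [328.2 204.6] [311.2 212.7]
side area 842.0 o [ 0.4918 -0.0283] ang 66.8 L 0.0770 [329.7 205.3] [304.9 201.3] [313.1 213.3]
```

View pics/v9.png

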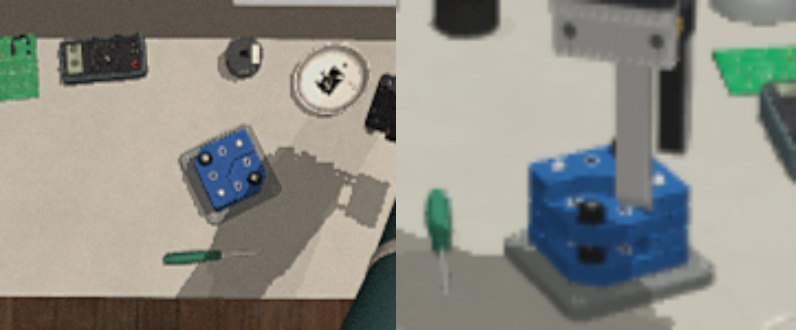

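The top half of the view shows the pile square on the base, with feet at (205,158) and (255,178), and the meter, reel, dish and driver still in place. The side half shows four closed layers with no gaps. The gripper only passes in front of the view, 0.25 m away. Handing in.

```bash
python3 -c "
from rig import *
print(state()['wrist_force'].round(1)); print(sign_off())"
```

```text
[ 0.2  0.6 -0.5]
the job is handed in; nothing more can be done
None
```

All four corners are piled on the base, feet up, each turned half round on the one below. I handed the job in at about 25 s of robot time, well under the 72 s limit, with the gripper clear of everything.

**Seating:** Each corner went down over its studs with no contact force beyond its own weight. After each release, the top camera put the new corner within about 1 mm of the base centre. Headings alternated 70.8°, 249.9°, 69.8° and 250.5°. In the last side view the layers showed no gaps, and stud heights in the side view rose evenly over the top three layers.

**Bystanders:** The meter, reel, dish and screwdriver looked unmoved in the last picture; I did not measure them.

**Checks that disagreed:**
- **Camera difference:** The side camera read 2–4 mm away from the top camera, for example (0.4918, -0.0283) against (0.4900, -0.0321) for the top corner. The side view is coarse in y, so I took position mainly from the top view.
- **Bad side reading:** The side check of the first corner was unusable because the stud detection went wrong; only the top camera confirmed that layer.
- **Side heading error:** The side reading for layers two and four took the black foot of the corner below, so its heading came out a half turn off. I discarded both headings.

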